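# Set out the garnish pots and hold the chest cover at its mark

### The arm

A 6-joint arm with a two-finger parallel gripper is mounted at the origin on the work surface. World frame = base frame: x ahead of the robot, y to its left, z up, the work surface at z = 0. Lengths are in m, angles in degrees, forces in N, time in s.
With the tool pointing down it reaches from about 0.35 to 1 m from the base axis. Payload 7.1 kg.
Tool frame: the origin (TCP) lies midway between the tips of the shut fingers; the grasp point (between the pads) lies 19 mm behind it (bot.grasp_offset is the distance from the TCP to the grasp point, in m); z points along the fingers, y is the direction in which the jaws open and shut (so a half turn about z gives the same grasp; the last joint's range is limited). The gripper opens to 85 mm and grips with 20 to 120 N. Pads are 22 mm wide; open, the fingers measure 114 mm over their backs; the gripper's body (76 mm by 85 mm) begins 54 mm behind the grasp point. The pads swing forward as they close: fully open they stand 13 mm farther back than shut.
Start: joints at [73.339, 24.242, 93.386, -0, 62.372, -1.089], TCP at [0.168, 0.602, 0.231] pointing down, gripper open.
Joint ranges: [-172.04, 172.04], [-51.8, 120.97], [4.93, 147.93], [-75.15, 255.16], [6.16, 154.13], [-145.62, 145.62]. Speed limits (degrees/s): [136.94, 136.94, 172.46, 180, 180, 180].

### API

Orientations are given as [roll, pitch, yaw] about the fixed x, y, z axes, in that order (R = Rz(yaw) Ry(pitch) Rx(roll)).
In Python, from cell import bot, imaging, workorder, finder gives the robot as it stands.
- The arm moves only by the tool carry_out, never from a script. Its argument "increments" is a list of rows, each an object of numbers: "dx", "dy", "dz": the shift along the tool's x, y, z in m; "spin": the turn about the tool's z in degrees; "jaw": the finger opening in m, from 0 to 0.0854. A call has 1 to 8 rows; each row is the pose to reach, as a shift and turn from the pose commanded when the call began, along the tool's axes at that moment; what a row does not reach only later rows make up. A row lasts 1/10 s, in which the tool goes at most 50 mm and 8.59 degrees, less where a joint would pass 70% of its speed; a pose out of reach is approached as far as the arm can. A call with a gripper value outside its range is refused whole. The fingers move at their own pace and stop on an object; "grip_force" is the grip in N (left out, the last holds). Time passes only in rows, so rows that repeat a pose let the fingers close. It gives the time, the measured TCP pose, the force and the opening at its end, in the units of the state.
- bot.get_obs(): the state, without advancing time (a new reading comes with each control period).
- imaging.grab_frame(name): name is "scene" or "top" or "wrist"; returns a dict with "pixels" (400x640x3 uint8, red, green, blue), "camera_matrix" (3x3 intrinsics, pixels), "eye" and "attitude" of the camera in the world. Camera axes: x right, y down, z forward; pixel columns grow to the right and rows downward; lengths in m; the calibration is good to about 2 mm. A picture is of the moment at which its call begins. There is no depth.
- workorder.hand_in(): hands the job in, once; it reports no verdict.
Trained networks look in a picture, given as the dict that the camera call returned (one of the last four; its "shot" number tells which), for a name from the list of things; names that differ only in an ending like _2 or _b are one class to them, and where a whole thing is asked for, a point or a joint stands for the part that bears it (a point fixed in the world has none). Each returns a list of dicts, best first, with "score" (0 to 1); they miss things now and then, are a little off and sometimes report something else, mostly with a low value. They report only what shows in the picture. A call takes as long as a camera call. They do not tell look-alikes from the thing itself.
- finder.recognise(picture, target): "xyz" ([x, y, z] in m, in world coordinates, good to about 4 mm: the middle of the surface that is visible of it).
- finder.trace(picture, target): "region" (400x640 bool, what is visible of it).
- finder.spot_point(picture, target): "xyz" ([x, y, z] in m, in world coordinates, good to about 4 mm: a listed point, or the origin of a listed thing).
The state is a dict: "t": time; "joint_pos": joint angles; "joint_vel": joint speeds; "effort": joint torques, N m; "ee_pos": TCP position; "tool_rot": TCP orientation; "ft_force": force on the tool from outside, world axes, zero at the start; "ft_torque": the same for the moment, N m; "grip_width": finger opening in m.
Only numpy, scipy, OpenCV 4.12 (cv2) and the standard library are available. Lean on these libraries where they do the work, as an engineer would, in place of code of your own. Each camera call takes 0.05 s, during which the arm holds its last target. There are 200 camera calls.

### The job

Get the sushi station ready for refilling: stand the round steel pot in the round nest and the square steel pot in the square nest, upright and fully down. Then lift the garnish chest's sprung cover until its pointer lines up with the mark clamped on the chest's scale, and keep holding it still there: the job finishes while you are holding the cover, because its spring would pull it shut. Do not tip the pots over or push the other things on the board about.

Things in the scene. Friction and masses are not known exactly. Their poses are not given: they have to be found in the camera images.
- board: Cream cutting board, fixed, 620 x 1200 x 20 mm; everything stands on its top, 20 mm above the steel table. Origin: centre of its underside.
- round_pot_center (a point): Open round steel pot, straight sides, 60 mm outer diameter, 75 mm tall, 3 mm wall, about 0.12 kg, standing upright on the board. This point is its centre, 37.5 mm above its underside; z points up its axis.
- square_pot_center (a point): Open square steel pot, straight sides, 54 x 54 mm outside, 75 mm tall, 3 mm wall, about 0.12 kg, standing upright on the board, turned any way. This point is its centre, 37.5 mm above its underside; z up, x and y square to its sides.
- round_nest: Grey block 90 x 90 x 20 mm, fixed on the board, with a round pocket of 64 mm diameter in the middle of its top, 15 mm deep (pocket floor 5 mm above the block's underside). Origin: centre of its underside; z up. A fully seated pot has its centre 42.5 mm above this origin.
- square_nest: Grey block 90 x 90 x 20 mm, fixed on the board, with a square pocket of 58 x 58 mm in the middle of its top, 15 mm deep (pocket floor 5 mm above the block's underside), sides along its x and y. Origin: centre of its underside; z up. A fully seated pot has its centre 42.5 mm above this origin. The two nests may be either way round.
- chest: Garnish chest, fixed: aluminium box 240 x 240 x 110 mm with the sprung steel cover on top. Origin: centre of its underside; x points from its front (the side of the cover's handle, nearer the robot) to its back (hinge side), z up. On its right side (-y) stands a flat arc-shaped scale, centred on the hinge, up to about 265 mm above the board.
- cover_hinge (a point): Middle of the cover's hinge axis, at the chest's back top edge (chest frame x 115 mm, z 113 mm). The axis runs along the chest's y. Fixed.
- cover_panel: The cover: steel sheet 235 x 240 x 8 mm, 0.42 kg. Origin on the hinge axis at its middle; x lies in the sheet and points from front to back, z is its upper normal. Closed, its axes are those of the chest.
- cover_handle (a point): Centre of the cover's handle: a round black bar, 12 mm diameter, along the chest's y, 45 mm above the sheet's top face, on two posts (100 mm free between them). In the cover_panel frame it lies at x -205 mm, z +53 mm, so it runs on an arc about the hinge and moves back and up as the cover opens. A gripper pinching the bar across may keep its own tilt, since the round bar turns between the pads.
- cover (a joint): Opening angle of the cover in rad: 0 closed (at the start), up to 1.2, grows as the front edge is lifted. A spring hinge (about 0.64 N m closed, plus 1.6 N m per rad) and its weight pull it shut: about 5 to 11 N at the handle. It stays at no angle by itself.
- mark (a joint): Angle in rad at which the mark is clamped on the scale, in the same sense as joint cover: the pointer lines up when cover equals mark. Different each time, fixed during the job (0.4 to 0.75).
- mark_tip (a point): Tip of the mark: a black clamp with a steel thumb screw on the arc scale on the chest's right side; its tip points at the hinge, 173 mm from the hinge axis, 147 mm to the right (-y) of the chest's middle. Its x axis points from the tip to the hinge axis.
- cover_pointer (a point): Tip of the cover's small pointer on the right side of the cover, 173 mm from the hinge axis, 147 mm to the right of the chest's middle: it meets the mark's tip when the cover is at the mark.
- shaker: Bystander, leave alone: small glass seasoning jar with steel cap, 32 mm diameter, 70 mm tall, between the pots' starting places. Origin at its underside.
- teacup: Bystander, leave alone: blue ceramic teacup, 72 mm wide, 75 mm tall. Origin at its underside.
- soy_bottle: Bystander, leave alone: amber sauce bottle, 56 mm diameter, 160 mm tall. Origin at its underside.
- knife: Bystander, leave alone: long kitchen knife with black handle, about 325 mm, lying flat. Origin at its underside.
- rice_paddle: Bystander, leave alone: spatula-like rice paddle, lying flat. Origin at its underside.
- rice_bowl: Bystander, leave alone: white bowl, 120 mm wide, 60 mm tall. Origin at its underside.
- sesame_tray: Bystander, leave alone: white open tray 160 x 110 x 40 mm. Origin at its underside.
There are look-alikes about, which are no part of the job. What is shaped like the part that bears round_pot_center but turquoise is not meant.

How it is judged:
By the outcome, as a careful person would: the job done as asked, in the order asked, and still so for the second after the job is handed in, while the arm keeps its last pose, push and grip.
It also fails if it takes over 67 s, if anything falls off the work surface, if the arm or the gripper's body presses on something with over 40 N, if the wrist force passes 120 N, or if a joint passes its speed limit or range.

## Working session

There is one attempt and no reset: what is moved stays moved. The work goes in short steps, Python scripts to look and compute and a tool call to move; the robot and the scene stay as the last step left them, time stands still between calls to the robot, and variables do not carry over. Pictures are saved under pics/ and viewed, about 8 in all and at most 12, crops included, and the job is handed in when it is done.

Besides the shell and the picture viewer there is one more tool, called after "Call:" as name(argument=value, ...), one argument or row to a line, values as JSON. carry_out: Moves the arm, as the interface text tells. Its arguments: {"type":"object","properties":{"increments":{"type":"array"},"grip_force":{"type":"number"}},"required":["increments"]}

```bash
ls; mkdir -p pics; cat > h.py <<'E'
import numpy as np, cv2
from cell import bot, imaging, workorder, finder
def save(p,n): cv2.imwrite('pics/'+n,cv2.cvtColor(p['pixels'],cv2.COLOR_RGB2BGR))
def proj(p,x):
    x=np.array(x);A=np.array(p['attitude']); c=A.T@(x-np.array(p['eye'])); u=np.array(p['camera_matrix'])@c; return u[:2]/u[2]
def ray(p,uv,z):
    d=np.array(p['attitude'])@np.linalg.inv(p['camera_matrix'])@[uv[0],uv[1],1.]; e=np.array(p['eye']); return e+d*(z-e[2])/d[2]
E
python3 - <<'E'
from h import *
np.set_printoptions(precision=4,suppress=True)
print({k:v for k,v in bot.get_obs().items()})
a=imaging.grab_frame('scene');b=imaging.grab_frame('top')
print(a['attitude'],a['eye'],b['eye'],b['attitude'],b['camera_matrix'])
save(a,'s.png');save(b,'t.png')
for n in ['round_pot_center','square_pot_center','round_nest','square_nest','chest','cover_hinge','cover_handle','mark_tip','cover_pointer','shaker','teacup','soy_bottle']:
  for c,p in(('s',a),('t',b)):
    print(n,c,[(np.round(d['score'],2),np.round(d['xyz'],4),proj(p,d['xyz']).round()) for d in finder.spot_point(p,n)])
E
```

```text
pics
{'t': 0.0, 'joint_pos': array([73.339 , 24.2878, 93.4341, -0.0012, 62.3706, -1.0881]), 'joint_vel': array([-0.0717,  0.0099,  0.0941, -0.0606, -0.0002,  0.0748]), 'effort': array([ -0.0018, -55.7395, -28.1727,  -0.0004,   0.0076,  -0.    ]), 'ee_pos': array([0.1676, 0.6015, 0.2305]), 'tool_rot': array([-179.9074,   -0.0007,  164.4276]), 'ft_force': array([ 0.8128,  0.3235, -0.0307]), 'ft_torque': array([ 0.0251, -0.0303, -0.0181]), 'grip_width': 0.08517664377673947}
[-142.0943    0.9398  138.8087] [0.9618 0.5125 0.985 ] [0.3579 0.0095 1.3213] [-172.4239    0.4849  -90.7691] [[379.519    0.     321.7149]
 [  0.     379.519  200.6275]
 [  0.       0.       1.    ]]Traceback (most recent call last):
  File "<stdin>", line 9, in <module>
  File "h.py", line 5, in proj
    x=np.array(x);A=np.array(p['attitude']); c=A.T@(x-np.array(p['eye'])); u=np.array(p['camera_matrix'])@c; return u[:2]/u[2]
                                                                             ~~~~~~~~~~~~~~~~~~~~~~~~~~~~^~
ValueError: matmul: Input operand 1 does not have enough dimensions (has 0, gufunc core with signature (n?,k),(k,m?)->(n?,m?) requires 1)
```

```bash
sed -i "s/^def proj/from scipy.spatial.transform import Rotation as Ro\ndef att(p): return Ro.from_euler('xyz',p['attitude'],degrees=True).as_matrix()\ndef proj/; s/np.array(p\['attitude'\])/att(p)/" h.py
python3 - <<'E'
from h import *
np.set_printoptions(precision=4,suppress=True)
a=imaging.grab_frame('scene');b=imaging.grab_frame('top')
for n in ['round_pot_center','square_pot_center','round_nest','square_nest','chest','cover_hinge','cover_handle','mark_tip','cover_pointer','shaker','teacup','soy_bottle']:
  for c,p in(('s',a),('t',b)):
    print(n,c,[(np.round(d['score'],2),np.round(d['xyz'],4),proj(p,d['xyz']).round()) for d in finder.spot_point(p,n)])
E
```

```text
round_pot_center s [(np.float64(0.87), array([ 0.4442, -0.0873,  0.0573]), array([327., 190.])), (np.float64(0.69), array([ 0.234 , -0.2886,  0.0386]), array([333., 134.])), (np.float64(0.64), array([ 0.228 , -0.4028,  0.0355]), array([315., 119.]))]
round_pot_center t [(np.float64(0.81), array([0.2171, 0.2818, 0.0404]), array([243., 295.])), (np.float64(0.77), array([ 0.4498, -0.0906,  0.0573]), array([355., 223.])), (np.float64(0.69), array([ 0.2327, -0.2895,  0.0352]), array([416., 288.])), (np.float64(0.64), array([0.5783, 0.1232, 0.2207]), array([285., 176.])), (np.float64(0.55), array([ 0.2295, -0.4055,  0.041 ]), array([452., 289.]))]
square_pot_center s [(np.float64(0.66), array([ 0.4291, -0.3244,  0.0588]), array([285., 150.]))]
square_pot_center t [(np.float64(0.83), array([ 0.4275, -0.3267,  0.0595]), array([426., 229.]))]
round_nest s [(np.float64(0.59), array([ 0.6018, -0.3225,  0.0215]), array([247., 182.]))]
round_nest t []
square_nest s [(np.float64(0.87), array([ 0.6234, -0.113 ,  0.022 ]), array([278., 222.]))]
square_nest t [(np.float64(0.94), array([ 0.622 , -0.11
[... 1655 characters left out ...]
696,  0.0188]), array([402., 136.])), (np.float64(0.53), array([ 0.4467, -0.18  ,  0.0211]), array([380., 224.]))]
teacup s [(np.float64(0.92), array([ 0.7588, -0.1542,  0.0134]), array([235., 239.])), (np.float64(0.35), array([0.6499, 0.3188, 0.1331]), array([375., 312.]))]
teacup t [(np.float64(0.69), array([ 0.7559, -0.1545,  0.0205]), array([370., 137.])), (np.float64(0.24), array([ 0.811 , -0.006 ,  0.0186]), array([327., 123.])), (np.float64(0.19), array([ 0.7555, -0.267 ,  0.0178]), array([401., 137.]))]
soy_bottle s []
soy_bottle t [(np.float64(0.74), array([ 0.759 , -0.2672,  0.0161]), array([401., 136.])), (np.float64(0.54), array([ 0.8115, -0.0095,  0.0228]), array([328., 122.]))]
```

View pics/s.png

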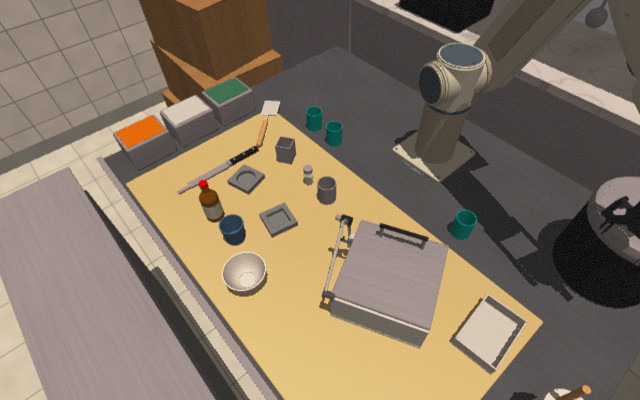

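View pics/t.png

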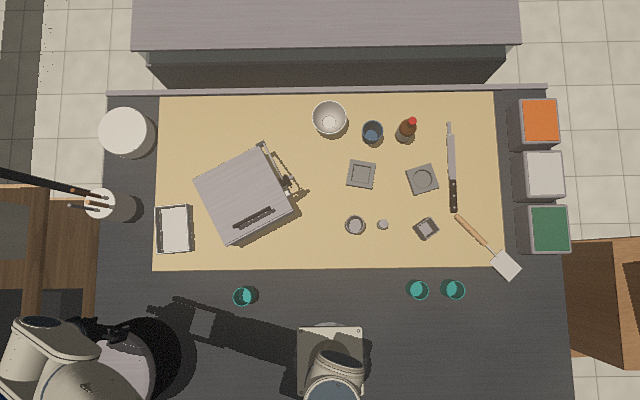

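The round steel pot candidates are the steel one at top (355,223) / scene (327,190), and turquoise ones at top (243,295), (418,289) and (455,289). The steel one fits, since turquoise is excluded. The nests are at top (361,174) and (423,179), and the square pot is at (426,229).

```bash
python3 - <<'E'
from h import *
np.set_printoptions(precision=4,suppress=True)
b=imaging.grab_frame('top');a=imaging.grab_frame('scene')
c=b['pixels'][155:245,335:455]; c=cv2.resize(c,None,fx=6,fy=6,interpolation=cv2.INTER_CUBIC)
cv2.imwrite('pics/c.png',cv2.cvtColor(c,cv2.COLOR_RGB2BGR))
for n,z in [('round_pot_center',.095),('square_pot_center',.095),('round_nest',.04),('square_nest',.04),('cover_panel',.137)]:
  for d in finder.trace(b,n)[:2]:
    m=d['region'].astype(np.uint8); k=cv2.findContours(m,0,2)[0]; k=max(k,key=cv2.contourArea).reshape(-1,2)
    w=np.array([ray(b,q,z)[:2] for q in k]); r=cv2.minAreaRect((w*1000).astype(np.float32)); print(n,round(d['score'],2),k.mean(0),r)
for p in(a,b):
  for t in ['cover_handle','mark_tip']:
    print(t,[(d['score'],d['xyz']) for d in finder.recognise(p,t)[:2]])
E
```

```text
round_pot_center 0.76 [239.4333 295.3667] ((222.071533203125, 269.61572265625), (54.64265823364258, 69.71646881103516), 25.625347137451172)
round_pot_center 0.71 [450.4667 289.8   ] ((234.2249755859375, -389.1961364746094), (75.49104309082031, 61.452850341796875), 86.40995025634766)
square_pot_center 0.57 [425.8611 227.3056] ((428.6224060058594, -315.4867248535156), (61.0839958190918, 71.87490844726562), 34.00870132446289)
round_nest 0.84 [422.2969 180.6406] ((598.3385620117188, -323.96612548828125), (94.24235534667969, 102.54585266113281), 15.827898025512695)
square_nest 0.8 [360.7273 173.4848] ((619.7713012695312, -116.97456359863281), (90.89070129394531, 100.21398162841797), 81.27420806884766)
square_nest 0.24 [248.7133 188.6154] ((565.4476318359375, 266.0970458984375), (277.6277160644531, 312.58721923828125), 27.9118595123291)
cover_panel 0.58 [451.7222 163.3611] ((617.8106689453125, -396.4102478027344), (22.520139694213867, 282.1083679199219), 88.65434265136719)
cover_panel 0.46 [406.7  128.15] ((744.739013671875, -256.3818359375), (55.27772521972656, 97.341064453125), 55.4099235534668)
cover_handle [(0.73, [0.5499, 0.2787, 0.1377]), (0.4, [0.6013, -0.3245, 0.0386])]
mark_tip [(0.68, [0.572, 0.12, 0.2309])]
cover_handle [(0.72, [0.567, 0.1236, 0.2294]), (0.66, [0.4255, -0.3299, 0.0551])]
mark_tip [(0.68, [0.5661, 0.1199, 0.2305])]
```

View pics/c.png

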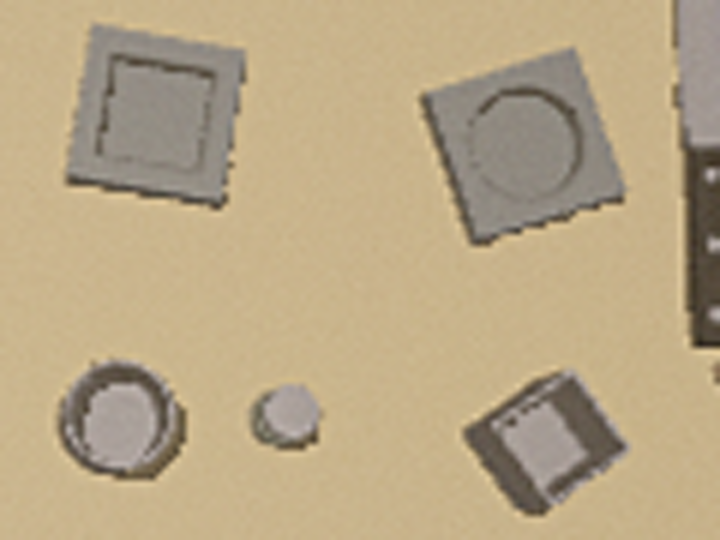

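The crop confirms the round steel pot at crop (122,418), the square pot at (545,445), the square nest on the left (155,110) and the round nest on the right (525,145). Next I move to hover over the round pot.

```bash
cat >> h.py <<'E'
def inc(xyz,yaw=None,frm=None):
    """increments from the measured pose to world TCP target"""
    o=bot.get_obs(); R=Ro.from_euler('xyz',o['tool_rot'],degrees=True)
    d=R.inv().apply(np.array(xyz)-o['ee_pos'])
    s=None if yaw is None else (-(yaw-o['tool_rot'][2])+90)%180-90
    return d.round(4),s
E
python3 -c "
from h import *
print(inc([.447,-.089,.30],90), inc([.447,-.089,.30],180))"
```

```text
(array([-0.4545, -0.5907, -0.0687]), np.float64(74.42661696801298)) (array([-0.4545, -0.5907, -0.0687]), np.float64(-15.57338303198702))
```

Call:
carry_out(
  increments=[
    {"dx":-0.454,"dy":-0.59,"dz":-0.069,"spin":74.4},
    {"dx":-0.454,"dy":-0.59,"dz":-0.069,"spin":74.4},
    {"dx":-0.454,"dy":-0.59,"dz":-0.069,"spin":74.4},
    {"dx":-0.454,"dy":-0.59,"dz":-0.069,"spin":74.4},
    {"dx":-0.454,"dy":-0.59,"dz":-0.069,"spin":74.4},
    {"dx":-0.454,"dy":-0.59,"dz":-0.069,"spin":74.4},
    {"dx":-0.454,"dy":-0.59,"dz":-0.069,"spin":74.4},
    {"dx":-0.454,"dy":-0.59,"dz":-0.069,"spin":74.4},
  ],
)

```text
invalid input at $.increments[0]: expected keys dx, dy, dz, spin, jaw
```

```bash
python3 -c "
from h import *
print(inc([.447,-.089,.30],90),bot.get_obs())"
```

```text
(array([-0.4545, -0.5907, -0.0687]), np.float64(74.42661696801298)) {'t': 2.0, 'joint_pos': array([ 7.33385176e+01,  2.42421309e+01,  9.33862281e+01, -1.46384723e-03,
        6.23728958e+01, -1.08742048e+00]), 'joint_vel': array([ 0.11067644,  0.09605109,  0.03198013, -0.03587865, -0.01503676,
       -0.04267641]), 'effort': array([-9.42856168e-04, -5.57345402e+01, -2.82130140e+01, -8.45936074e-05,
        1.01891288e-03,  4.89406420e-05]), 'ee_pos': array([0.16776617, 0.60204329, 0.23131705]), 'tool_rot': array([-1.79998721e+02,  1.27288198e-03,  1.64426617e+02]), 'ft_force': array([ 0.21292512, -0.0753351 ,  0.6737563 ]), 'ft_torque': array([ 0.01626071,  0.02239932, -0.06905971]), 'grip_width': 0.08528008484255126}
```

Call:
carry_out(
  increments=[
    {"dx":-0.454,"dy":-0.59,"dz":-0.069,"spin":74.4,"jaw":0.085},
    {"dx":-0.454,"dy":-0.59,"dz":-0.069,"spin":74.4,"jaw":0.085},
    {"dx":-0.454,"dy":-0.59,"dz":-0.069,"spin":74.4,"jaw":0.085},
    {"dx":-0.454,"dy":-0.59,"dz":-0.069,"spin":74.4,"jaw":0.085},
    {"dx":-0.454,"dy":-0.59,"dz":-0.069,"spin":74.4,"jaw":0.085},
    {"dx":-0.454,"dy":-0.59,"dz":-0.069,"spin":74.4,"jaw":0.085},
    {"dx":-0.454,"dy":-0.59,"dz":-0.069,"spin":74.4,"jaw":0.085},
    {"dx":-0.454,"dy":-0.59,"dz":-0.069,"spin":74.4,"jaw":0.085},
  ],
)

```text
t: 2.8
ee_pos: [0.3173, 0.231, 0.2687]
tool_rot: [179.9, -0.0, 95.4]
ft_force: [1.2, 0.3, 0.1]
grip_width: 0.0846
```

```bash
python3 -c "
from h import *
print(inc([.447,-.089,.30],90),bot.get_obs()['ee_pos'],bot.get_obs()['tool_rot'])"
```

```text
(array([-0.3307,  0.0993, -0.0313]), np.float64(5.351603501561343)) [0.31732718 0.2310403  0.26871549] [ 1.79946761e+02 -2.44265116e-02  9.53516035e+01]
```

Call:
carry_out(
  increments=[
    {"dx":-0.331,"dy":0.099,"dz":-0.031,"spin":5.35,"jaw":0.085},
    {"dx":-0.331,"dy":0.099,"dz":-0.031,"spin":5.35,"jaw":0.085},
    {"dx":-0.331,"dy":0.099,"dz":-0.031,"spin":5.35,"jaw":0.085},
    {"dx":-0.331,"dy":0.099,"dz":-0.031,"spin":5.35,"jaw":0.085},
    {"dx":-0.331,"dy":0.099,"dz":-0.031,"spin":5.35,"jaw":0.085},
    {"dx":-0.331,"dy":0.099,"dz":-0.031,"spin":5.35,"jaw":0.085},
    {"dx":-0.331,"dy":0.099,"dz":-0.031,"spin":5.35,"jaw":0.085},
    {"dx":-0.331,"dy":0.099,"dz":-0.031,"spin":5.35,"jaw":0.085},
  ],
)

```text
t: 3.6
ee_pos: [0.4505, -0.0914, 0.3002]
tool_rot: [179.8, 0.1, 90.0]
ft_force: [-1.0, -0.3, -0.6]
grip_width: 0.0847
```

```bash
python3 - <<'E'
from h import *
np.set_printoptions(precision=4,suppress=True)
w=imaging.grab_frame('wrist'); save(w,'w1.png'); o=bot.get_obs()
print(o['ee_pos'],o['tool_rot'],w['eye'],w['attitude'],w['camera_matrix'])
for n in ['round_pot_center','square_pot_center','round_nest','square_nest']:
    print(n,[(np.round(d['score'],2),np.round(d['xyz'],4),proj(w,d['xyz']).round()) for d in finder.spot_point(w,n)])
E
```

```text
[ 0.449  -0.0892  0.2995] [179.9545   0.0153  90.0656] [ 0.4497 -0.0142  0.4427] [162.35    -0.1414   0.0543] [[289.3519   0.     316.6598]
 [  0.     289.3519 204.5411]
 [  0.       0.       1.    ]]
round_pot_center [(np.float64(0.93), array([ 0.4451, -0.0844,  0.0588]), array([312., 168.]))]
square_pot_center [(np.float64(0.63), array([ 0.4328, -0.3259,  0.0606]), array([305., 319.]))]
round_nest [(np.float64(0.55), array([ 0.5989, -0.3316,  0.0208]), array([402., 306.]))]
square_nest [(np.float64(0.66), array([ 0.6169, -0.1155,  0.0205]), array([428., 184.])), (np.float64(0.3), array([ 0.7527, -0.1524,  0.0205]), array([513., 207.]))]
```

View pics/w1.png

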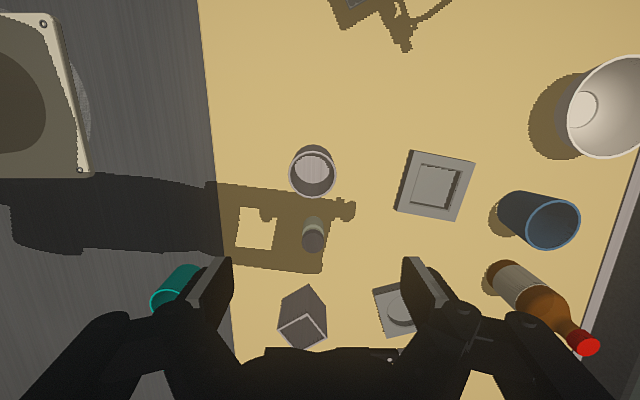

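The wrist view shows the steel pot at (312,170), the square nest at (435,185), the square pot at (303,317) and the round nest partly hidden at (400,303). I'll fit known shapes to the traced silhouettes in several views.

```bash
cat >> h.py <<'E'
from scipy.optimize import minimize
S={'round_pot_center':('c',.030,.02,.095),'square_pot_center':('b',.027,.02,.095),'round_nest':('b',.045,.02,.04),'square_nest':('b',.045,.02,.04)}
def model(n,q):
    k,r,z0,z1=S[n]
    if k=='c': t=np.arange(0,360,10)*np.pi/180; P=np.c_[r*np.cos(t),r*np.sin(t)]
    else:
        P=r*np.array([[1,1],[1,-1],[-1,-1],[-1,1.]]); c,s=np.cos(q[2]),np.sin(q[2]); P=P@np.array([[c,s],[-s,c]])
    return np.array([[*(p+q[:2]),z] for z in (z0,z1) for p in P])
def fit(p,n,q0,clip=None):
    ds=finder.trace(p,n); best=None; u0=proj(p,[q0[0],q0[1],.04])
    for d in ds:
        m=d['region'].astype(np.uint8)
        if m.sum()<50: continue
        c=np.array(np.nonzero(m))[::-1].mean(1)
        if np.hypot(*(c-u0))<30: best=m;break
    if best is None: return None
    x0,y0=np.maximum((u0-60).astype(int),0); f=6
    M=cv2.resize(best[y0:y0+120,x0:x0+120],None,fx=f,fy=f,interpolation=cv2.INTER_LINEAR).astype(np.float32)
    def cost(v):
        q=[q0[0]+v[0]/1000,q0[1]+v[1]/1000,q0[2]+v[2]/50]
        U=np.array([proj(p,x) for x in model(n,q)]); U=(U-[x0,y0]+.5)*f
        h=cv2.convexHull(U.astype(np.float32)); I=np.zeros(M.shape,np.uint8); cv2.fillConvexPoly(I,(h*16).round().astype(int),1,shift=4)
        i=(I*M).sum(); return -i/(I.sum()+M.sum()-i)
    bst=min((minimize(cost,v0,method='Nelder-Mead',options=dict(initial_simplex=np.array(v0)+np.array([[0,0,0],[6,0,0],[0,6,0],[0,0,8.]]),maxiter=150)) for v0 in([0,0,0],[3,3,3],[-3,-3,-3])),key=lambda r:r.fun)
    v=bst.x; return np.array([q0[0]+v[0]/1000,q0[1]+v[1]/1000,np.degrees(q0[2]+v[2]/50),-bst.fun])
E
python3 - <<'E'
from h import *
np.set_printoptions(precision=4,suppress=True)
Q={'round_pot_center':(.447,-.088,0),'square_pot_center':(.43,-.325,.52),'round_nest':(.602,-.325,.28),'square_nest':(.62,-.115,-.15)}
for c in('wrist','top','scene'):
  p=imaging.grab_frame(c)
  for n in Q: print(c,n,fit(p,n,Q[n]))
print(bot.get_obs()['t'])
E
```

```text
wrist round_pot_center [ 0.445  -0.0868  6.6416  0.9306]
wrist square_pot_center [ 0.4289 -0.3246 32.6221  0.9136]
wrist round_nest [ 0.5978 -0.3273 19.0006  0.4914]
wrist square_nest [  0.6205  -0.1167 -10.6673   0.9812]
top round_pot_center [  0.4266  -0.0644 -20.2843   0.2409]
top square_pot_center [ 0.4304 -0.3234 33.1004  0.9318]
top round_nest [ 0.6009 -0.327  16.6606  0.9181]
top square_nest [  0.6365  -0.1168 -15.7518   0.5674]
scene round_pot_center [ 0.4448 -0.0893 -2.5949  0.8843]
scene square_pot_center [ 0.429  -0.3241 38.0298  0.9484]
scene round_nest [ 0.6011 -0.3281 17.9581  0.9266]
scene square_nest [  0.6218  -0.1178 -11.0578   0.9619]
4.6
```

```bash
python3 -c "
from h import *
print(inc([.445,-.088,.055],90))"
```

```text
(array([-0.0011, -0.0032,  0.2442]), np.float64(0.3191485914540664))
```

Call:
carry_out(
  increments=[
    {"dx":-0.001,"dy":-0.003,"dz":0.05,"spin":0,"jaw":0.085},
    {"dx":-0.001,"dy":-0.003,"dz":0.1,"spin":0,"jaw":0.085},
    {"dx":-0.001,"dy":-0.003,"dz":0.15,"spin":0,"jaw":0.085},
    {"dx":-0.001,"dy":-0.003,"dz":0.19,"spin":0,"jaw":0.085},
    {"dx":-0.001,"dy":-0.003,"dz":0.22,"spin":0,"jaw":0.085},
    {"dx":-0.001,"dy":-0.003,"dz":0.244,"spin":0,"jaw":0.085},
    {"dx":-0.001,"dy":-0.003,"dz":0.244,"spin":0,"jaw":0.085},
    {"dx":-0.001,"dy":-0.003,"dz":0.244,"spin":0,"jaw":0.05},
  ],
  grip_force=40,
)

```text
t: 5.4
ee_pos: [0.4453, -0.0879, 0.0553]
tool_rot: [-180.0, -0.0, 90.3]
ft_force: [0.5, 0.7, 0.7]
grip_width: 0.0723
```

Call:
carry_out(
  increments=[
    {"dx":0,"dy":0,"dz":0,"spin":0,"jaw":0.05},
    {"dx":0,"dy":0,"dz":0,"spin":0,"jaw":0.05},
    {"dx":0,"dy":0,"dz":0,"spin":0,"jaw":0.05},
    {"dx":0,"dy":0,"dz":0,"spin":0,"jaw":0.05},
    {"dx":0,"dy":0,"dz":0,"spin":0,"jaw":0.05},
  ],
)

```text
t: 5.9
ee_pos: [0.4463, -0.0881, 0.0567]
tool_rot: [179.8, 0.0, 90.3]
ft_force: [-1.1, 0.1, 8.8]
grip_width: 0.06
```

```bash
python3 - <<'E'
from h import *
np.set_printoptions(precision=4,suppress=True)
for i in range(4):
  w=imaging.grab_frame('wrist');o=bot.get_obs(); print(o['ee_pos'],o['tool_rot'],o['grip_width'],w['eye'])
print(inc([.445,-.088,.2],90))
E
```

```text
[ 0.4463 -0.0881  0.0567] [179.842    0.0376  90.3248] 0.05981809620480696 [ 0.4452 -0.0111  0.1993]
[ 0.4463 -0.0881  0.0567] [179.8424   0.0378  90.3231] 0.06025458495129511 [ 0.4452 -0.0111  0.1993]
[ 0.4463 -0.0881  0.0567] [179.8427   0.0378  90.3253] 0.059907334250038635 [ 0.4452 -0.0111  0.1993]
[ 0.4463 -0.0881  0.0567] [179.8442   0.0366  90.3222] 0.05989984741610327 [ 0.4452 -0.0111  0.1993]
(array([ 0.    , -0.0009, -0.1433]), np.float64(0.322237475826725))
```

Call:
carry_out(
  increments=[
    {"dx":0,"dy":0,"dz":-0.03,"spin":0,"jaw":0.05},
    {"dx":0,"dy":0,"dz":-0.08,"spin":0,"jaw":0.05},
    {"dx":0,"dy":0,"dz":-0.13,"spin":0,"jaw":0.05},
    {"dx":-0.03,"dy":0.015,"dz":-0.15,"spin":0,"jaw":0.05},
    {"dx":-0.07,"dy":0.035,"dz":-0.15,"spin":0,"jaw":0.05},
    {"dx":-0.11,"dy":0.055,"dz":-0.15,"spin":0,"jaw":0.05},
    {"dx":-0.15,"dy":0.075,"dz":-0.15,"spin":0,"jaw":0.05},
    {"dx":-0.19,"dy":0.095,"dz":-0.15,"spin":0,"jaw":0.05},
  ],
)

```text
t: 6.9
ee_pos: [0.5419, -0.279, 0.2062]
tool_rot: [179.9, 0.0, 90.3]
ft_force: [0.8, 0.3, -0.4]
grip_width: 0.0602
```

Call:
carry_out(
  increments=[
    {"dx":-0.04,"dy":0.02,"dz":0,"spin":0,"jaw":0.05},
    {"dx":-0.08,"dy":0.035,"dz":0,"spin":0,"jaw":0.05},
    {"dx":-0.12,"dy":0.05,"dz":0,"spin":0,"jaw":0.05},
    {"dx":-0.15,"dy":0.06,"dz":0,"spin":0,"jaw":0.05},
    {"dx":-0.15,"dy":0.06,"dz":0,"spin":0,"jaw":0.05},
    {"dx":-0.15,"dy":0.06,"dz":0,"spin":0,"jaw":0.05},
  ],
)

```text
t: 7.5
ee_pos: [0.6016, -0.4271, 0.2051]
tool_rot: [-180.0, -0.0, 90.3]
ft_force: [-0.3, 1.2, -0.4]
grip_width: 0.0599
```

```bash
python3 - <<'E'
from h import *
np.set_printoptions(precision=4,suppress=True)
w=imaging.grab_frame('wrist');save(w,'w2.png');o=bot.get_obs();print(o['ee_pos'],o['tool_rot'],o['grip_width'],w['eye'])
for i in range(2):
  print(fit(w,'round_nest',(.601,-.327,.3)));print(fit(w,'square_nest',(.621,-.117,-.187)));print(fit(w,'square_pot_center',(.43,-.324,.57)))
print([(d['score'],d['xyz']) for d in finder.spot_point(w,'round_pot_center')])
print(inc([.601,-.327,.2],90))
E
```

```text
[ 0.6016 -0.4263  0.2052] [-179.9607   -0.0445   90.3123] 0.059937601898855955 [ 0.601  -0.3503  0.3478]
[ 0.5999 -0.3272 16.8338  0.9761]
None
[ 0.429  -0.3241 32.5651  0.9828]
[ 0.5999 -0.3272 16.8338  0.9761]
None
[ 0.429  -0.3241 32.5651  0.9828]
[(0.6, [0.6023, -0.4221, 0.2082])]
(array([ 0.0993, -0.0006,  0.0056]), np.float64(0.36310968251021336))
```

View pics/w2.png

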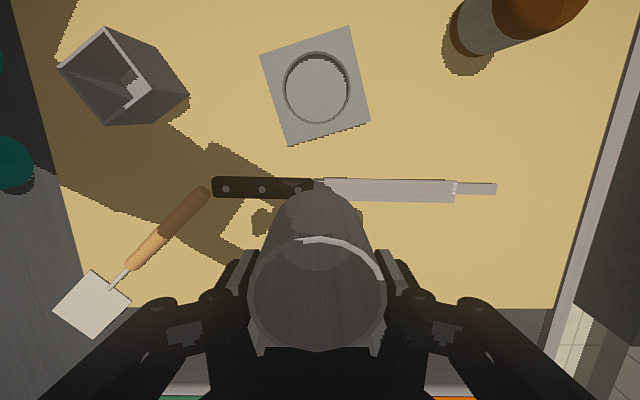

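The wrist view shows the round nest at (315,88), the square pot at (123,77), the knife at (350,190), and the held pot with its rim spanning columns 248–386 and its top near row 235. I'll check the held pot's offset against the projected rim.

```bash
python3 - <<'E'
from h import *
np.set_printoptions(precision=4,suppress=True)
w=imaging.grab_frame('wrist');o=bot.get_obs()
e=o['ee_pos'];t=np.linspace(0,2*np.pi,73)
im=cv2.cvtColor(w['pixels'],cv2.COLOR_RGB2BGR);im=cv2.resize(im[180:370,220:420],None,fx=4,fy=3.0) if 0 else im
for dy,col in((0,(0,0,255)),(.002,(0,255,0))):
  U=np.array([proj(w,[e[0]+.03*np.cos(a),e[1]+dy+.03*np.sin(a),e[2]+.0383]) for a in t]); print(dy,U.min(0),U.max(0))
  b=im.copy()
crop=cv2.resize(im[170:370,220:420],None,fx=3,fy=3,interpolation=cv2.INTER_CUBIC)
for dy,col in((0,(0,0,255)),(.002,(0,255,0))):
  U=np.array([proj(w,[e[0]+.03*np.cos(a),e[1]+dy+.03*np.sin(a),e[2]+.0383]) for a in t])
  cv2.polylines(crop,[((U-[220,170]+.5)*3).round().astype(int)],True,col,1)
cv2.imwrite('pics/w3.png',crop)
E
```

```text
0 [246.6795 238.6789] [388.3964 359.5137]
0.002 [246.364  233.9856] [388.7848 356.0226]
```

View pics/w3.png

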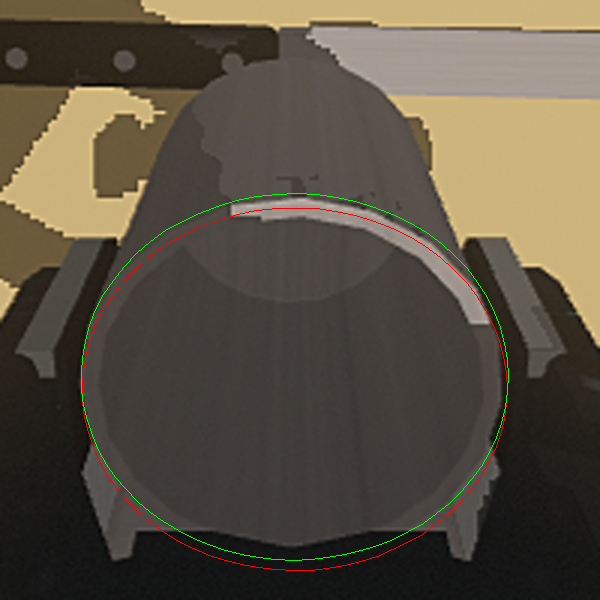

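The visible rim sits about 1.5 mm toward +y of the TCP. I'll move over the nest with that correction.

Call:
carry_out(
  increments=[
    {"dx":0.04,"dy":0,"dz":0.0,"spin":0,"jaw":0.05},
    {"dx":0.08,"dy":0,"dz":0.02,"spin":0,"jaw":0.05},
    {"dx":0.0977,"dy":-0.0003,"dz":0.06,"spin":0,"jaw":0.05},
    {"dx":0.0977,"dy":-0.0003,"dz":0.09,"spin":0,"jaw":0.05},
    {"dx":0.0977,"dy":-0.0003,"dz":0.115,"spin":0,"jaw":0.05},
    {"dx":0.0977,"dy":-0.0003,"dz":0.124,"spin":0,"jaw":0.05},
    {"dx":0.0977,"dy":-0.0003,"dz":0.126,"spin":0,"jaw":0.05},
    {"dx":0.0977,"dy":-0.0003,"dz":0.126,"spin":0,"jaw":0.05},
  ],
)

```text
t: 8.75
ee_pos: [0.6018, -0.3297, 0.0801]
tool_rot: [179.9, 0.0, 90.3]
ft_force: [-0.5, -0.4, -1.1]
grip_width: 0.0601
```

Call:
carry_out(
  increments=[
    {"dx":0,"dy":0,"dz":0.003,"spin":0,"jaw":0.05},
    {"dx":0,"dy":0,"dz":0.006,"spin":0,"jaw":0.05},
    {"dx":0,"dy":0,"dz":0.008,"spin":0,"jaw":0.05},
    {"dx":0,"dy":0,"dz":0.008,"spin":0,"jaw":0.05},
  ],
)

```text
t: 9.15
ee_pos: [0.6013, -0.3294, 0.0714]
tool_rot: [180.0, 0.0, 90.3]
ft_force: [0.7, -0.6, 0.4]
grip_width: 0.0601
```

It is in the pocket with no contact force, so I continue down.

Call:
carry_out(
  increments=[
    {"dx":0,"dy":0,"dz":0.004,"spin":0,"jaw":0.05},
    {"dx":0,"dy":0,"dz":0.007,"spin":0,"jaw":0.05},
    {"dx":0,"dy":0,"dz":0.009,"spin":0,"jaw":0.05},
    {"dx":0,"dy":0,"dz":0.0105,"spin":0,"jaw":0.05},
    {"dx":0,"dy":0,"dz":0.0105,"spin":0,"jaw":0.05},
  ],
)

```text
t: 9.65
ee_pos: [0.6011, -0.3292, 0.0618]
tool_rot: [-180.0, -0.0, 90.3]
ft_force: [-4.5, 1.9, 9.4]
grip_width: 0.0599
```

Seated: z and the contact force match. I release, rise and go to the square pot.

Call:
carry_out(
  increments=[
    {"dx":0,"dy":0,"dz":-0.001,"spin":0,"jaw":0.085},
    {"dx":0,"dy":0,"dz":-0.001,"spin":0,"jaw":0.085},
    {"dx":0,"dy":0,"dz":-0.001,"spin":0,"jaw":0.085},
    {"dx":0,"dy":0,"dz":-0.001,"spin":0,"jaw":0.085},
    {"dx":0,"dy":0,"dz":-0.02,"spin":0,"jaw":0.085},
    {"dx":0,"dy":0,"dz":-0.06,"spin":0,"jaw":0.085},
    {"dx":0,"dy":0,"dz":-0.1,"spin":0,"jaw":0.085},
  ],
)

```text
t: 10.35
ee_pos: [0.6009, -0.3291, 0.1623]
tool_rot: [-179.9, -0.0, 90.3]
ft_force: [1.4, 0.4, 0.1]
grip_width: 0.0852
```

```bash
python3 -c "
from h import *
print(bot.get_obs()['grip_width'],inc([.430,-.3241,.16],122.6))"
```

```text
0.08522675705806589 (array([ 0.0059, -0.1709,  0.0025]), np.float64(-32.27960070141897))
```

Call:
carry_out(
  increments=[
    {"dx":0.002,"dy":-0.04,"dz":0,"spin":-8,"jaw":0.085},
    {"dx":0.004,"dy":-0.09,"dz":0,"spin":-16,"jaw":0.085},
    {"dx":0.006,"dy":-0.14,"dz":0,"spin":-24,"jaw":0.085},
    {"dx":0.006,"dy":-0.171,"dz":0,"spin":-32.3,"jaw":0.085},
    {"dx":0.006,"dy":-0.171,"dz":0,"spin":-32.3,"jaw":0.085},
  ],
)

```text
t: 10.85
ee_pos: [0.4266, -0.3236, 0.1618]
tool_rot: [-179.9, -0.1, 122.7]
ft_force: [0.7, 0.2, 0.1]
grip_width: 0.0846
```

```bash
python3 - <<'E'
from h import *
np.set_printoptions(precision=4,suppress=True)
w=imaging.grab_frame('wrist');s=imaging.grab_frame('scene')
print(fit(w,'square_pot_center',(.43,-.324,.57)),fit(s,'square_pot_center',(.43,-.324,.57)))
d=finder.spot_point(s,'round_pot_center'); print([(x['score'],x['xyz']) for x in d])
print(inc([.430,-.3241,.055],122.6))
E
```

```text
[ 0.4292 -0.3242 32.8881  0.9828] [ 0.4292 -0.3227 37.6761  0.9333]
[(0.94, [0.2156, 0.2797, 0.0379]), (0.75, [0.2355, -0.2902, 0.0401]), (0.68, [0.602, -0.3288, 0.0633]), (0.64, [0.2291, -0.4024, 0.037])]
(array([ 0.0017, -0.0013,  0.1064]), np.float64(-0.015762755377281223))
```

Call:
carry_out(
  increments=[
    {"dx":0.0015,"dy":-0.001,"dz":0.04,"spin":0,"jaw":0.085},
    {"dx":0.0015,"dy":-0.001,"dz":0.07,"spin":0,"jaw":0.085},
    {"dx":0.0015,"dy":-0.001,"dz":0.095,"spin":0,"jaw":0.085},
    {"dx":0.0015,"dy":-0.001,"dz":0.106,"spin":0,"jaw":0.085},
    {"dx":0.0015,"dy":-0.001,"dz":0.106,"spin":0,"jaw":0.085},
    {"dx":0.0015,"dy":-0.001,"dz":0.106,"spin":0,"jaw":0.045},
    {"dx":0.0015,"dy":-0.001,"dz":0.106,"spin":0,"jaw":0.045},
    {"dx":0.0015,"dy":-0.001,"dz":0.106,"spin":0,"jaw":0.045},
  ],
)

```text
t: 11.9
ee_pos: [0.4297, -0.3242, 0.0562]
tool_rot: [179.9, 0.2, 122.6]
ft_force: [1.5, -0.6, 4.0]
grip_width: 0.0536
```

Call:
carry_out(
  increments=[
    {"dx":0,"dy":0,"dz":0,"spin":0,"jaw":0.045},
    {"dx":0,"dy":0,"dz":0,"spin":0,"jaw":0.045},
    {"dx":0,"dy":0,"dz":0,"spin":0,"jaw":0.045},
    {"dx":0,"dy":0,"dz":0,"spin":0,"jaw":0.045},
  ],
)

```text
t: 12.3
ee_pos: [0.4297, -0.3242, 0.0561]
tool_rot: [179.9, 0.2, 122.6]
ft_force: [1.2, 1.2, 7.3]
grip_width: 0.0535
```

Call:
carry_out(
  increments=[
    {"dx":0,"dy":0,"dz":-0.03,"spin":0,"jaw":0.045},
    {"dx":0,"dy":0,"dz":-0.08,"spin":0,"jaw":0.045},
    {"dx":0,"dy":0.01,"dz":-0.125,"spin":7,"jaw":0.045},
    {"dx":0,"dy":0.05,"dz":-0.15,"spin":15,"jaw":0.045},
    {"dx":0,"dy":0.095,"dz":-0.15,"spin":23,"jaw":0.045},
    {"dx":0,"dy":0.14,"dz":-0.15,"spin":31,"jaw":0.045},
    {"dx":0,"dy":0.18,"dz":-0.15,"spin":38,"jaw":0.045},
    {"dx":-0.001,"dy":0.203,"dz":-0.15,"spin":43.4,"jaw":0.045},
  ],
)

```text
t: 13.1
ee_pos: [0.6022, -0.213, 0.2053]
tool_rot: [179.9, -0.0, 79.0]
ft_force: [-0.2, 0.1, -1.3]
grip_width: 0.0538
```

Call:
carry_out(
  increments=[
    {"dx":0,"dy":0,"dz":0,"spin":0,"jaw":0.045},
    {"dx":0,"dy":0,"dz":0,"spin":0,"jaw":0.045},
  ],
)

```text
t: 13.3
ee_pos: [0.5997, -0.2146, 0.2045]
tool_rot: [-179.9, 0.0, 79.4]
ft_force: [-0.1, -0.3, -1.1]
grip_width: 0.0537
```

```bash
python3 - <<'E'
from h import *
np.set_printoptions(precision=4,suppress=True)
w=imaging.grab_frame('wrist');o=bot.get_obs();e=o['ee_pos'];print(e,o['tool_rot'],o['grip_width'],w['eye'])
print(fit(w,'square_nest',(.621,-.117,-.187)))
im=cv2.cvtColor(w['pixels'],cv2.COLOR_RGB2BGR)
f=3; c0=np.array([190,0]); crop=cv2.resize(im[0:400,190:450],None,fx=2,fy=2,interpolation=cv2.INTER_CUBIC)[:,:520]; f=2
y=np.radians(o['tool_rot'][2])
def sq(cx,cy,h,z,yaw,col):
  a=np.array([[1,1],[1,-1],[-1,-1],[-1,1]])*h; R=np.array([[np.cos(yaw),-np.sin(yaw)],[np.sin(yaw),np.cos(yaw)]])
  U=np.array([proj(w,[*(R@q+[cx,cy]),z]) for q in a]); cv2.polylines(crop,[((U-c0+.5)*f).round().astype(int)],True,col,1)
sq(e[0],e[1],.027,e[2]+.039,y,(0,0,255))
tx=np.array([np.cos(y),np.sin(y)])*.002
sq(e[0]+tx[0],e[1]+tx[1],.027,e[2]+.039,y,(0,255,0))
q=fit(w,'square_nest',(.621,-.117,-.187)); sq(q[0],q[1],.029,.04,np.radians(q[2]),(255,0,0)); sq(q[0],q[1],.045,.04,np.radians(q[2]),(255,0,0))
cv2.imwrite('pics/w4.png',crop[:600] if 0 else cv2.resize(crop[:760],None,fx=.78,fy=.78,interpolation=cv2.INTER_AREA))
E
```

```text
[ 0.5992 -0.215   0.2046] [-179.9382    0.0061   79.3023] 0.05350713516424342 [ 0.6136 -0.1389  0.3472]
[  0.6205  -0.1169 -10.9055   0.9718]
```

View pics/w4.png

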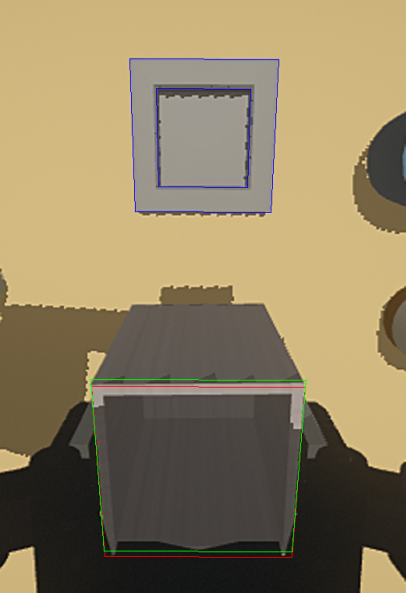

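Held pot's far rim edge is at row 383, between the red (0 mm) and green (2 mm) overlays, so it sits about 1 mm forward. The nest fit overlays its block and pocket well. Next I place the pot.

Call:
carry_out(
  increments=[
    {"dx":0.04,"dy":0.001,"dz":0.0,"spin":0.2,"jaw":0.045},
    {"dx":0.08,"dy":0.002,"dz":0.02,"spin":0.2,"jaw":0.045},
    {"dx":0.0993,"dy":0.0027,"dz":0.06,"spin":0.2,"jaw":0.045},
    {"dx":0.0993,"dy":0.0027,"dz":0.09,"spin":0.2,"jaw":0.045},
    {"dx":0.0993,"dy":0.0027,"dz":0.115,"spin":0.2,"jaw":0.045},
    {"dx":0.0993,"dy":0.0027,"dz":0.124,"spin":0.2,"jaw":0.045},
    {"dx":0.0993,"dy":0.0027,"dz":0.125,"spin":0.2,"jaw":0.045},
    {"dx":0.0993,"dy":0.0027,"dz":0.125,"spin":0.2,"jaw":0.045},
  ],
)

```text
t: 14.25
ee_pos: [0.6218, -0.1186, 0.0808]
tool_rot: [179.9, 0.0, 79.0]
ft_force: [0.2, -0.1, -0.7]
grip_width: 0.0537
```

Call:
carry_out(
  increments=[
    {"dx":0,"dy":0,"dz":0.003,"spin":0,"jaw":0.045},
    {"dx":0,"dy":0,"dz":0.006,"spin":0,"jaw":0.045},
    {"dx":0,"dy":0,"dz":0.008,"spin":0,"jaw":0.045},
    {"dx":0,"dy":0,"dz":0.008,"spin":0,"jaw":0.045},
  ],
)

```text
t: 14.65
ee_pos: [0.6213, -0.1179, 0.0718]
tool_rot: [-180.0, -0.0, 79.0]
ft_force: [0.2, 0.5, -1.1]
grip_width: 0.0536
```

In the pocket; go on down to contact.

Call:
carry_out(
  increments=[
    {"dx":0,"dy":0,"dz":0.004,"spin":0,"jaw":0.045},
    {"dx":0,"dy":0,"dz":0.007,"spin":0,"jaw":0.045},
    {"dx":0,"dy":0,"dz":0.009,"spin":0,"jaw":0.045},
    {"dx":0,"dy":0,"dz":0.0115,"spin":0,"jaw":0.045},
    {"dx":0,"dy":0,"dz":0.0115,"spin":0,"jaw":0.045},
  ],
)

```text
t: 15.15
ee_pos: [0.6213, -0.1177, 0.0612]
tool_rot: [-180.0, -0.0, 79.0]
ft_force: [-3.2, 1.2, 9.5]
grip_width: 0.0537
```

Seated. Release, rise and go round the front of the chest, clear of the scale.

Call:
carry_out(
  increments=[
    {"dx":0,"dy":0,"dz":-0.001,"spin":0,"jaw":0.085},
    {"dx":0,"dy":0,"dz":-0.001,"spin":0,"jaw":0.085},
    {"dx":0,"dy":0,"dz":-0.001,"spin":0,"jaw":0.085},
    {"dx":0,"dy":0,"dz":-0.001,"spin":0,"jaw":0.085},
    {"dx":0,"dy":0,"dz":-0.02,"spin":0,"jaw":0.085},
    {"dx":0,"dy":0,"dz":-0.06,"spin":0,"jaw":0.085},
    {"dx":0,"dy":0,"dz":-0.1,"spin":0,"jaw":0.085},
    {"dx":0,"dy":-0.01,"dz":-0.148,"spin":0,"jaw":0.085},
  ],
)

```text
t: 15.95
ee_pos: [0.6115, -0.116, 0.2086]
tool_rot: [-179.9, 0.0, 79.0]
ft_force: [0.9, 0.1, 1.7]
grip_width: 0.085
```

Call:
carry_out(
  increments=[
    {"dx":0.005,"dy":-0.03,"dz":-0.04,"spin":-6,"jaw":0.085},
    {"dx":0.01,"dy":-0.06,"dz":-0.08,"spin":-12,"jaw":0.085},
    {"dx":0.017,"dy":-0.1,"dz":-0.11,"spin":-18,"jaw":0.085},
    {"dx":0.025,"dy":-0.145,"dz":-0.13,"spin":-25,"jaw":0.085},
    {"dx":0.032,"dy":-0.181,"dz":-0.14,"spin":-32,"jaw":0.085},
    {"dx":0.032,"dy":-0.181,"dz":-0.14,"spin":-38,"jaw":0.085},
  ],
)

```text
t: 16.55
ee_pos: [0.4368, -0.0489, 0.3499]
tool_rot: [179.9, 0.1, 117.3]
ft_force: [-0.0, -0.1, -0.5]
grip_width: 0.0851
```

```bash
python3 -c "
from h import *
print(bot.get_obs()['ee_pos'],bot.get_obs()['joint_pos'],inc([.4665,.229,.35],117))"
```

```text
[ 0.43682918 -0.04893518  0.34994434] [-7.95228707e+00  2.15363310e-01  1.07916156e+02  1.40337978e-02
  7.17584958e+01 -3.53023212e+01] (array([ 0.2332,  0.154 , -0.    ]), np.float64(0.345609172046224))
```

Call:
carry_out(
  increments=[
    {"dx":0.04,"dy":0.026,"dz":0,"spin":0,"jaw":0.085},
    {"dx":0.08,"dy":0.053,"dz":0,"spin":0,"jaw":0.085},
    {"dx":0.12,"dy":0.079,"dz":0,"spin":0,"jaw":0.085},
    {"dx":0.16,"dy":0.106,"dz":0,"spin":0,"jaw":0.085},
    {"dx":0.2,"dy":0.132,"dz":0,"spin":0,"jaw":0.085},
    {"dx":0.233,"dy":0.154,"dz":0,"spin":0.3,"jaw":0.085},
    {"dx":0.233,"dy":0.154,"dz":0,"spin":0.3,"jaw":0.085},
  ],
)

```text
t: 17.25
ee_pos: [0.4714, 0.2315, 0.348]
tool_rot: [180.0, -0.1, 117.0]
ft_force: [0.4, -0.6, -0.1]
grip_width: 0.085
```

```bash
python3 - <<'E'
from h import *
np.set_printoptions(precision=4,suppress=True)
w=imaging.grab_frame('wrist');o=bot.get_obs();print(o['ee_pos'],o['tool_rot'],w['eye']);save(w,'w5.png')
b=imaging.grab_frame('top');s=imaging.grab_frame('scene')
for n in['cover_handle','cover_hinge','mark_tip','cover_pointer','chest']:
  for c,p in(('w',w),('t',b),('s',s)): print(n,c,[(round(d['score'],2),np.round(d['xyz'],4),proj(p,d['xyz']).round(1)) for d in finder.spot_point(p,n)[:1]])
print(o['t'],[(x['score'],x['xyz']) for x in finder.spot_point(s,'square_pot_center')])
E
```

```text
[0.471  0.2294 0.3478] [-179.9656   -0.003   116.9324] [0.4363 0.2999 0.4907]
cover_handle w [(0.62, array([0.4649, 0.2286, 0.1871]), array([310.4, 187.8]))]
cover_handle t [(0.79, array([0.4606, 0.2259, 0.1831]), array([252.6, 217.7]))]
cover_handle s [(0.6, array([0.6099, 0.0007, 0.0005]), array([305.2, 246.2]))]
cover_hinge w [(0.84, array([0.6447, 0.3264, 0.1322]), array([474.3, 172.8]))]
cover_hinge t [(0.61, array([0.6434, 0.3237, 0.1304]), array([226. , 162.9]))]
cover_hinge s [(0.84, array([0.6437, 0.3268, 0.1354]), array([379.7, 312.4]))]
mark_tip w []
mark_tip t [(0.42, array([0.5786, 0.1223, 0.22  ]), array([285.7, 176.3]))]
mark_tip s [(0.48, array([0.5823, 0.1233, 0.2205]), array([340.4, 223.9]))]
cover_pointer w []
cover_pointer t [(0.92, array([0.5591, 0.1135, 0.1338]), array([291.3, 187.6]))]
cover_pointer s [(0.72, array([0.5622, 0.1151, 0.1353]), array([343.3, 236.4]))]
chest w [(0.83, array([0.5428, 0.2711, 0.019 ]), array([366.9, 161.1]))]
chest t [(0.86, array([0.5418, 0.2728, 0.0202]), array([248.2, 198.6]))]
chest s [(0.73, array([0.54  , 0.2704, 0.0209]), array([386.7, 290.1]))]
17.3 [(0.96, [0.6203, -0.1202, 0.0628])]
```

View pics/w5.png

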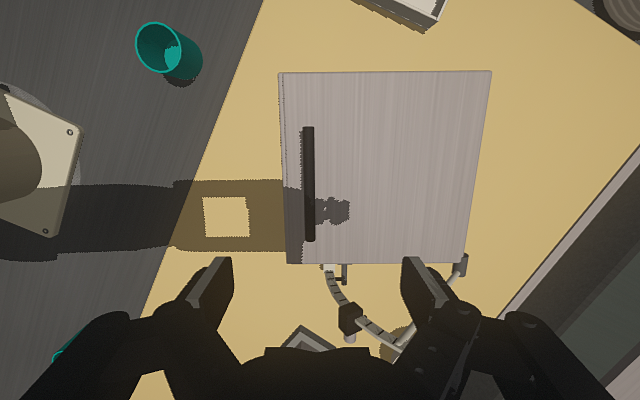

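The wrist view shows the handle bar from (308,127) to (309,241), and the panel corners at about (279,73), (491,71), (466,262) and (288,262). The mark clamp is at (350,318).

```bash
python3 - <<'E'
from h import *
np.set_printoptions(precision=4,suppress=True)
w=imaging.grab_frame('wrist')
A=ray(w,(308.3,127),.19);B=ray(w,(309.6,241),.19);d=A-B
print('bar',A,B,(A+B)/2,np.degrees(np.arctan2(d[1],d[0]))-90)
C=[ray(w,u,.137) for u in((279,73),(491,71),(466,262),(288,262))]; C=np.array(C);print(C,C.mean(0))
for i,j in((0,1),(3,2),(2,1),(3,0)): v=C[j]-C[i];print(np.degrees(np.arctan2(v[1],v[0])),np.hypot(*v[:2]))
print(bot.get_obs()['ee_pos'],inc([.4645,.2285,.168],117))
E
```

```text
bar [0.4346 0.2805 0.19  ] [0.4913 0.1689 0.19  ] [0.4629 0.2247 0.19  ] 26.92684895012563
[[0.379  0.3154 0.137 ]
 [0.59   0.424  0.137 ]
 [0.7057 0.2147 0.137 ]
 [0.4885 0.105  0.137 ]] [0.5408 0.2648 0.137 ]
27.23608984560489 0.23727323154789712
26.789338923948776 0.24341722396005433
118.94752706725609 0.23921174214514265
117.479479662409 0.23720920271172263
[0.4713 0.2275 0.3482] (array([ 0.0039, -0.0056,  0.1802]), np.float64(-0.27464422282348266))
```

Call:
carry_out(
  increments=[
    {"dx":0.004,"dy":-0.007,"dz":0.05,"spin":0,"jaw":0.085},
    {"dx":0.004,"dy":-0.007,"dz":0.1,"spin":0,"jaw":0.085},
    {"dx":0.004,"dy":-0.007,"dz":0.14,"spin":0,"jaw":0.085},
    {"dx":0.004,"dy":-0.007,"dz":0.165,"spin":0,"jaw":0.085},
    {"dx":0.004,"dy":-0.007,"dz":0.18,"spin":0,"jaw":0.06},
    {"dx":0.004,"dy":-0.007,"dz":0.18,"spin":0,"jaw":0.03},
    {"dx":0.004,"dy":-0.007,"dz":0.18,"spin":0,"jaw":0.02},
    {"dx":0.004,"dy":-0.007,"dz":0.18,"spin":0,"jaw":0.015},
  ],
  grip_force=50,
)

```text
t: 19.05
ee_pos: [0.464, 0.2283, 0.1694]
tool_rot: [179.9, 0.0, 116.7]
ft_force: [0.5, 0.8, -0.2]
grip_width: 0.0274
```

Call:
carry_out(
  increments=[
    {"dx":0,"dy":0,"dz":0,"spin":0,"jaw":0.015},
    {"dx":0,"dy":0,"dz":0,"spin":0,"jaw":0.006},
    {"dx":0,"dy":0,"dz":0,"spin":0,"jaw":0.006},
    {"dx":0,"dy":0,"dz":0,"spin":0,"jaw":0.006},
    {"dx":0,"dy":0,"dz":0,"spin":0,"jaw":0.006},
  ],
)

```text
t: 19.55
ee_pos: [0.464, 0.2282, 0.1691]
tool_rot: [179.9, 0.0, 116.7]
ft_force: [-0.5, 0.8, 7.0]
grip_width: 0.0102
```

Call:
carry_out(
  increments=[
    {"dx":0,"dy":0.001,"dz":-0.0035,"spin":0,"jaw":0.006},
    {"dx":0,"dy":0.002,"dz":-0.007,"spin":0,"jaw":0.006},
    {"dx":0,"dy":0.003,"dz":-0.0107,"spin":0,"jaw":0.006},
    {"dx":0,"dy":0.003,"dz":-0.0107,"spin":0,"jaw":0.006},
  ],
  grip_force=70,
)

```text
t: 19.95
ee_pos: [0.4662, 0.2294, 0.1786]
tool_rot: [180.0, -0.0, 116.7]
ft_force: [5.6, 2.1, -8.6]
grip_width: 0.0099
```

```bash
python3 - <<'E'
from h import *
np.set_printoptions(precision=4,suppress=True)
s=imaging.grab_frame('scene');w=imaging.grab_frame('wrist');o=bot.get_obs();print(o['ee_pos'],o['ft_force'],o['grip_width'])
A=cv2.resize(s['pixels'][200:320,310:470],None,fx=4,fy=4,interpolation=cv2.INTER_CUBIC)
B=cv2.resize(w['pixels'][100:400,150:490],None,fx=1.0,fy=1.0)
I=np.zeros((480,640+0,3),np.uint8);I[:]=A
cv2.imwrite('pics/g1.png',cv2.cvtColor(I,cv2.COLOR_RGB2BGR));save(w,'w6.png')
E
```

```text
[0.4661 0.2293 0.1784] [ 4.819   2.6873 -8.2581] 0.009855971628864393
```

View pics/w6.png

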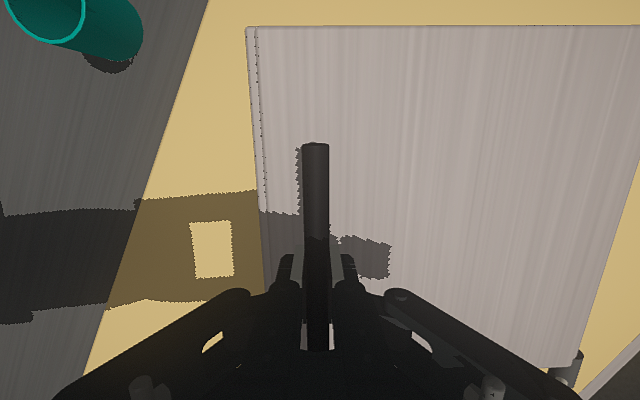

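The bar lies between the pads and is lifting (about 8 N down). I continue along the arc to about 23°.

Call:
carry_out(
  increments=[
    {"dx":0,"dy":0.0039,"dz":-0.0087,"spin":0,"jaw":0.006},
    {"dx":0,"dy":0.0073,"dz":-0.0173,"spin":0,"jaw":0.006},
    {"dx":0,"dy":0.011,"dz":-0.0258,"spin":0,"jaw":0.006},
    {"dx":0,"dy":0.0151,"dz":-0.034,"spin":0,"jaw":0.006},
    {"dx":0,"dy":0.0195,"dz":-0.0421,"spin":0,"jaw":0.006},
    {"dx":0,"dy":0.0243,"dz":-0.05,"spin":0,"jaw":0.006},
    {"dx":0,"dy":0.0295,"dz":-0.0577,"spin":0,"jaw":0.006},
    {"dx":0,"dy":0.0349,"dz":-0.0652,"spin":0,"jaw":0.006},
  ],
)

```text
t: 20.85
ee_pos: [0.4944, 0.244, 0.2439]
tool_rot: [-179.6, -0.0, 116.7]
ft_force: [-8.0, -1.3, -7.1]
grip_width: 0.0095
```

```bash
python3 - <<'E'
from h import *
np.set_printoptions(precision=4,suppress=True)
s=imaging.grab_frame('scene');o=bot.get_obs();print(o['ee_pos'],o['ft_force'],o['grip_width'])
b=imaging.grab_frame('top')
for n in['mark_tip','cover_pointer','cover_handle']:
  for c,p in(('t',b),('s',s)): print(n,c,[(round(d['score'],2),np.round(d['xyz'],4),proj(p,d['xyz']).round(1)) for d in finder.spot_point(p,n)[:2]])
A=cv2.resize(s['pixels'][195:255,315:375],None,fx=5,fy=5,interpolation=cv2.INTER_CUBIC)
B=cv2.resize(b['pixels'][155:215,260:320],None,fx=5,fy=5,interpolation=cv2.INTER_CUBIC)
cv2.imwrite('pics/g2.png',cv2.cvtColor(np.hstack([A,B]),cv2.COLOR_RGB2BGR))
E
```

```text
[0.4953 0.2445 0.2452] [-10.9752  -3.7259  -3.1423] 0.009391890027634318
mark_tip t [(0.64, array([0.5794, 0.1217, 0.2177]), array([286. , 176.2]))]
mark_tip s [(0.68, array([0.5831, 0.1264, 0.2167]), array([341. , 225.7]))]
cover_pointer t [(0.65, array([0.6444, 0.3248, 0.1306]), array([225.6, 162.5])), (0.61, array([0.5705, 0.1207, 0.1992]), array([287. , 180.3]))]
cover_pointer s [(0.56, array([0.5725, 0.1198, 0.2008]), array([342.2, 225.5]))]
cover_handle t [(0.78, array([0.4952, 0.2431, 0.261 ]), array([241.5, 203.1]))]
cover_handle s [(0.83, array([0.4937, 0.2465, 0.2589]), array([404.6, 225.8]))]
```

View pics/g2.png

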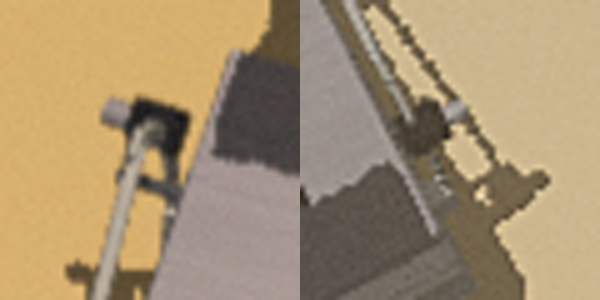

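Pointer is just below the mark (left crop: pointer ~(140,185), clamp (160,120)). Its angle is about 0.40 rad and the mark reads about 0.52. I move to about 0.52 rad and then average measurements.

Call:
carry_out(
  increments=[
    {"dx":0,"dy":0.0025,"dz":-0.005,"spin":0,"jaw":0.006},
    {"dx":0,"dy":0.0065,"dz":-0.01,"spin":0,"jaw":0.006},
    {"dx":0,"dy":0.0105,"dz":-0.0148,"spin":0,"jaw":0.006},
    {"dx":0,"dy":0.0144,"dz":-0.0189,"spin":0,"jaw":0.006},
    {"dx":0,"dy":0.0144,"dz":-0.0189,"spin":0,"jaw":0.006},
    {"dx":0,"dy":0.0144,"dz":-0.0189,"spin":0,"jaw":0.006},
  ],
)

```text
t: 21.85
ee_pos: [0.5079, 0.251, 0.2629]
tool_rot: [-179.7, -0.1, 116.7]
ft_force: [-9.5, -0.6, -5.9]
grip_width: 0.0092
```

```bash
cat > m.py <<'E'
from h import *
np.set_printoptions(precision=4,suppress=True)
o=bot.get_obs();print(o['t'],o['ee_pos'],o['ft_force'],o['grip_width'])
ax=np.array([np.cos(np.radians(27)),np.sin(np.radians(27)),0])
for c in('top','scene'):
  D={'mark_tip':[], 'cover_pointer':[]}
  for i in range(5):
    p=imaging.grab_frame(c)
    for n in D:
      for d in finder.spot_point(p,n):
        if np.hypot(d['xyz'][0]-.58,d['xyz'][1]-.123)<.025: D[n].append(np.r_[d['xyz'],proj(p,d['xyz'])]);break
  m={n:np.array(v) for n,v in D.items()}
  for n in m: print(c,n,len(m[n]),m[n].mean(0),m[n].std(0)[:3])
  d=m['cover_pointer'].mean(0)-m['mark_tip'].mean(0); print('diff back %.4f up %.4f'%(d[:3]@ax,d[2]))
  I=p
  A=cv2.resize(p['pixels'][(195 if c=='scene' else 155):][:60,(315 if c=='scene' else 260):][:,:60],None,fx=6,fy=6,interpolation=cv2.INTER_CUBIC)
  B=A if c=='top' else np.hstack([A,B])
cv2.imwrite('pics/g3.png',cv2.cvtColor(B,cv2.COLOR_RGB2BGR)); print(bot.get_obs()['t'])
E
python3 m.py
```

```text
21.85 [0.5079 0.251  0.2629] [-9.4993 -0.5997 -5.8574] 0.009226954929397256
top mark_tip 5 [  0.5792   0.1231   0.2187 285.4819 176.1889] [0.0008 0.0013 0.0013]
top cover_pointer 5 [  0.5766   0.124    0.215  285.2934 177.2828] [0.0012 0.0009 0.0004]
diff back -0.0019 up -0.0037
scene mark_tip 4 [  0.5828   0.1234   0.2196 340.3186 224.2404] [0.0028 0.001  0.0008]
scene cover_pointer 5 [  0.5792   0.1242   0.215  341.5552 224.7154] [0.0007 0.0011 0.0016]
diff back -0.0028 up -0.0046
23.35
```

View pics/g3.png

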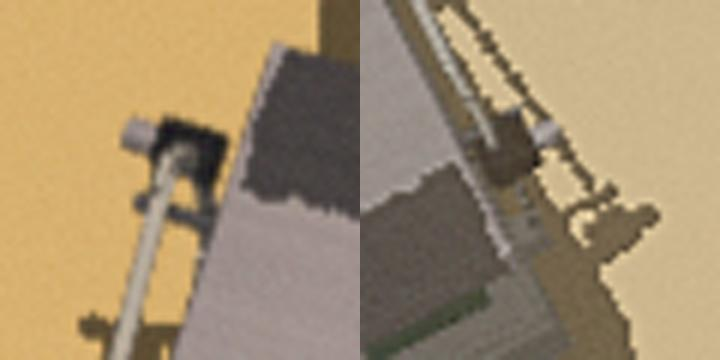

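Both cameras put the pointer about 4–5 mm of arc below the mark (about 0.028 rad). I add that and tighten the grip.

Call:
carry_out(
  increments=[
    {"dx":0,"dy":0,"dz":0,"spin":0,"jaw":0.002},
    {"dx":0,"dy":0.002,"dz":-0.002,"spin":0,"jaw":0.002},
    {"dx":0,"dy":0.004,"dz":-0.0043,"spin":0,"jaw":0.002},
    {"dx":0,"dy":0.004,"dz":-0.0043,"spin":0,"jaw":0.002},
    {"dx":0,"dy":0.004,"dz":-0.0043,"spin":0,"jaw":0.002},
    {"dx":0,"dy":0.004,"dz":-0.0043,"spin":0,"jaw":0.002},
  ],
  grip_force=100,
)

```text
t: 23.95
ee_pos: [0.511, 0.2526, 0.2668]
tool_rot: [-179.6, -0.1, 116.7]
ft_force: [-9.2, -1.5, -6.8]
grip_width: 0.0085
```

```bash
sed -i 's/range(5)/range(8)/' m.py; python3 m.py; python3 -c "
from h import *
o=bot.get_obs();print(o['ee_pos'],o['ft_force'],o['grip_width'])"
```

```text
23.95 [0.511  0.2526 0.2668] [-9.2228 -1.5236 -6.8368] 0.00846147519874576
top mark_tip 8 [  0.5796   0.1223   0.2177 285.798  176.0925] [0.0028 0.0019 0.0005]
top cover_pointer 8 [  0.579    0.1258   0.2193 284.5437 176.2239] [0.0019 0.0019 0.0013]
diff back 0.0010 up 0.0016
scene mark_tip 8 [  0.5821   0.1237   0.2195 340.605  224.1943] [0.0012 0.0013 0.0014]
scene cover_pointer 7 [  0.5812   0.1249   0.2187 341.1723 224.4495] [0.0011 0.001  0.0011]
diff back -0.0003 up -0.0007
26.35
[0.51101697 0.25264655 0.26682901] [-9.91724796  0.16379862 -6.55737285] 0.008242459717705266
```

View pics/g3.png

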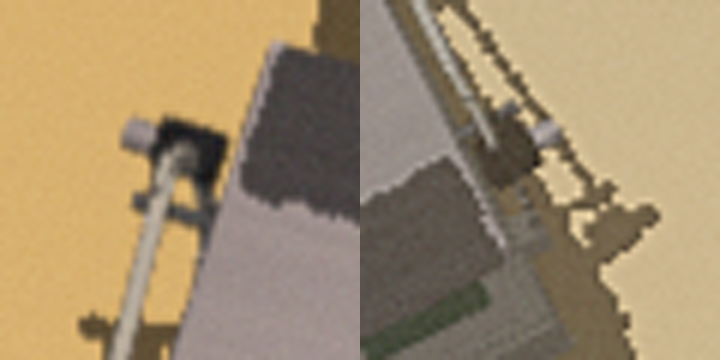

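Mean arc difference is about +0.6 mm (top +1.9, scene −0.7), so they are aligned. One recheck for creep, and a check on the pots.

```bash
python3 - <<'E'
from h import *
np.set_printoptions(precision=4,suppress=True)
Z={'top':[],'scene':[]}
for i in range(5):
  for c in Z:
    p=imaging.grab_frame(c)
    for d in finder.spot_point(p,'cover_pointer'):
      if np.hypot(d['xyz'][0]-.58,d['xyz'][1]-.123)<.025: Z[c].append(d['xyz']);break
  if i==4:
    for n in('round_pot_center','square_pot_center','shaker'): print(n,[np.round(d['xyz'],4) for d in finder.spot_point(p,n)])
for c in Z: print(c,len(Z[c]),np.mean(Z[c],0))
o=bot.get_obs();print(o['t'],o['ee_pos'],o['ft_force'],o['grip_width'])
E
```

```text
round_pot_center [array([ 0.2318, -0.2918,  0.0375]), array([0.2142, 0.28  , 0.0386]), array([ 0.6029, -0.3302,  0.0622])]
square_pot_center [array([ 0.6182, -0.122 ,  0.0638])]
shaker [array([0.6444, 0.32  , 0.1345]), array([ 0.4484, -0.1815,  0.0197]), array([ 0.6219, -0.1203,  0.0637])]
top 5 [0.578  0.1261 0.2186]
scene 5 [0.581  0.1259 0.2186]
27.5 [0.511  0.2526 0.2668] [-9.0357 -0.6497 -6.9318] 0.008305494685928309
```

The cover is steady, the pots are seated and the pointer is at the mark, so I hand in.

```bash
python3 -c "
from h import *
print(workorder.hand_in()); o=bot.get_obs();print(o['t'],o['ee_pos'],o['ft_force'],o['grip_width'])"
```

```text
the job is handed in; nothing more can be done
None
the job is handed in; nothing more can be done
```

I stood both pots in their nests, lifted the cover to the mark and handed the job in while still holding it there, at about 27.5 s of the 67 s allowed. The hand-in gave no verdict.

- **Pots:** The round pot is in the round nest and the square pot in the square nest. Each went down without touching until its expected full depth, where I felt about 9.5 N of contact. At the last look, their centres were at about 0.062 m and 0.064 m, against 0.0625 m for fully seated.
- **Cover:** I held it at about 0.52 rad with the 100 N grip setting. The two cameras disagreed slightly: top view put the pointer about 1.9 mm past the mark, scene view about 0.7 mm short. The average is about 0.6 mm (roughly 0.003 rad) past.
- **Holding still:** Arm position, force and pointer height stayed steady over the last 3 s or so.
- **One oddity:** The finger opening read 8 to 10 mm on the 12 mm handle bar and fell as I tightened the grip. The bar may have crept up to about 3 mm towards the pad tips during the lift. I saw no slip after the final hold.
- **Other things on the board:** The shaker was still in place at the end. I did not check the other bystanders after the moves, but no contact showed up in the forces.

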